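Open the combination padlock on a demo-kit flight case and hold it up

TASK

The combination padlock on the hasp of the demo-kit case was left scrambled: turn its dial, click by click, until the white pointer on the dial rests in the notch facing the white tooth at the shackle end. Pull the lock body straight away from the staple so that the shackle comes fully open, back the freed short leg out of the staple's eye and lift the lock off. Finish still holding the lock up in the gripper, dial upward and roughly level, shackle left open, a good hand's breadth (about 15 cm) above the lid; leave the other things on the lid where they lie.

Things in the scene. Friction and masses are not known exactly. Their poses are not given: they have to be found in the camera images.
- lock_centre (a point): Centre of the loose padlock's steel body, which lies flat, dial up, on the hasp strap on the case lid. Body 54 (its x) x 52 (its y) x 26 mm high, this point 13 mm above its underside; 0.4 kg in all. x points to the shackle's bow, z up out of the dial. Grip it across its side faces (along y, 52 mm); between lid and body top there are 28 mm (the strap is narrower than the body).
- dial_knob (a point): Point on the dial's axis half-way up its round black knob (24 mm in diameter, 16 mm high); the axis is upright through the middle of the lock body. Below the knob is the dial disc, 44 mm in diameter, 3 mm thick, its top 8 mm below this point.
- dial_pointer (a point): Middle of the raised white pointer on the dial disc, 17 mm from the dial's axis, outside the knob; the white line runs on up the knob's side and over its top to the axis. At the opening notch it points along the lock's x, straight at the small white index tooth on the body's top at the shackle end.
- dial (a joint): Dial angle in the lock body, rad, growing anticlockwise seen from above; no end stops. Ten spring notches at whole multiples of 0.628 (peak torque 0.07 N m; let go, it settles in a notch). It opens only in the notch at 0 (or a whole turn, +-6.283), to within about 0.1 rad; it starts two to five notches away on either side.
- shackle (a joint): How far the steel shackle has been pulled out of the body, m: 0 closed, 0.020 fully open. Blocked when the dial is in any other notch; otherwise it slides with about 2.5 N of friction and stays where it is left, no spring.
- shackle_bow (a point): Middle of the bow's centre line. Shackle: U of 8 mm bar level with lock_centre, legs at lock y = +-14 mm. Closed, the bow is 47 mm ahead (x) of lock_centre, its inner side 16 mm ahead of the body's front face. The -y leg is the short one, through the staple's eye, its tip just inside the body; fully open, its tip is about 14 mm clear of the front face. The +y leg stays captive.
- staple (a point): Middle of the eye of the fixed staple on the lid: upright closed loop of 5 mm round bar, opening 13 mm wide, top 11 mm above this point. Its x is the way the short leg runs through it, body to bow. Pull the body along -x: the bow meets the loop after at most 11 mm. Shackle fully open and the front face 4 to 11 mm short of this point: the leg is out of the eye and the lock lifts straight up.
- case: Fixed flight case 340 (x) x 280 (y) x 110 mm high, black with aluminium edges; origin at the centre of its underside, lid top at z = 110 mm. The hasp strap under the lock is 44 mm wide, 2.5 mm thick, along x; the staple's eye is centred 15.5 mm above the lid.
- eval_board: Circuit board on four stand-offs with a heat sink, 80 x 56 x 28 mm, loose on the lid: leave alone.
- screwdriver: Screwdriver 170 mm long, loose on the lid beside the lock: leave alone.
- tape_roll: Roll of tape 72 mm in diameter, 19 mm high, loose on the lid: leave alone.
- rf_module: Aluminium screened module 56 x 44 x 26 mm with two round connectors, loose on the lid: leave alone.
Things that resemble listed ones, but are neither listed nor needed, are in the scene too. There is more than one size of the part that bears lock_centre; the job needs the middle-sized.

How it is judged (in metres and radians):
On the way, in this order (a step that is already met when the one before it is completed fails the run):
1. the dial's pointer rests at the index tooth, in the opening notch, with the shackle still shut (x of dial_pointer in the frame of lock_centre above 0.0167 m and value of joint shackle below 0.004 m), for 0.2 s.
2. the shackle is pulled fully open (value of joint shackle above 0.016 m), for 0.1 s.
At the end, for the whole second after the job is handed in: The padlock is held still in the fingers, its centre at least 215 mm above the table (105 mm above the lid), dial up within 0.45 rad of level, shackle at least 14 mm open, touching nothing of the case, through the last second (value of joint shackle above 0.014 m and height (world z) of lock_centre above 0.215 m and angle between lock_centre's own z axis and vertical below 0.45 rad and contact force between the fingers and lock above 2 N and contact force between lock and case below 0.1 N and linear speed of lock below 0.05 m/s); the arm keeps its last pose, push and grip.
It fails at once if one of the loose things on the lid is pushed away (more than 30 mm) (distance of any of eval_board, screwdriver, tape_roll, rf_module from where it was at the start of the episode above 0.03 m).
It also fails if it takes over 54 s, if anything falls off the work surface, if the arm or the gripper's body presses on something with over 40 N, if the wrist force passes 120 N, or if a joint passes its speed limit or range.

ROBOT

A 6-joint arm with a two-finger parallel gripper is mounted at the origin on the work surface. World frame = base frame: x ahead of the robot, y to its left, z up, the work surface at z = 0. Lengths are in mm, angles in rad, forces in N, time in s.
With the tool pointing down it reaches from about 400 to 925 mm from the base axis. Payload 12.5 kg.
Tool frame: the origin (TCP) lies midway between the tips of the shut fingers; the grasp point (between the pads) lies 19 mm behind it (env.tcp_to_grasp is the distance from the TCP to the grasp point, in mm); z points along the fingers, y is the line along which they close (so a half turn about z gives the same grasp; the last joint's range is limited). The gripper opens to 95 mm and grips with 3 to 60 N. Pads are 20 mm wide; open, the fingers measure 119 mm over their backs; the gripper's body (75 mm by 180 mm) begins 59 mm behind the grasp point.
Start: joints at [-1.327, 0.491, 1.559, -0, 1.092, -0.106], TCP at [214.217, -587.161, 214.661] pointing down, gripper open.
Joint ranges: [-3.1, 3.1], [-0.84, 2.19], [0.05, 2.79], [-1.13, 4.28], [0.06, 2.93], [-2.69, 2.69]. Speed limits (rad/s): [2.22, 2.22, 2.79, 3.14, 3.14, 3.14].

INTERFACE

Orientations are given as [roll, pitch, yaw] about the fixed x, y, z axes, in that order (R = Rz(yaw) Ry(pitch) Rx(roll)).
In Python, from cell import env gives the robot as it stands. The module is installed in compiled form; this text tells all that it offers.
- The arm moves only by the tool step_arm, never from a script. Its argument "plan" is a list that holds one entry, the list of rows, each a list of 5 numbers: the shift along the tool's x, y, z in mm, then the turn about the tool's z in degrees, then the opening, from -1 (shut) to 1 (fully open). A call has 1 to 8 rows; each row is the pose to reach, as a shift and turn from the pose commanded when the call began, along the tool's axes at that moment; what a row does not reach only later rows make up. A row lasts 1/12 s, in which the tool goes at most 41.7 mm and 7.16 degrees, less where a joint would pass 70% of its speed; a pose out of reach is approached as far as the arm can. A call with a gripper value outside its range is refused whole. The fingers move at their own pace and stop on an object; the grip force is fixed at half the most. Time passes only in rows, so rows that repeat a pose let the fingers close. It gives the time, the measured TCP pose, the force, the opening and the grip force at its end, in the units of the state.
- env.state(): the state, without advancing time (a new reading comes with each control period).
- env.read_camera(name): name is "side" or "top"; returns the picture (480x640x3 uint8, blue, green, red); there is no depth.
- env.get_calibration(name): a dict with "K" (3x3 intrinsics, pixels), "extrinsics" (4x4, takes a point from world to camera coordinates). Camera axes: x right, y up, looking along -z (the intrinsics and any distortion apply to the point x, -y, -z); pixel columns grow to the right and rows downward; lengths in mm; the calibration is good to about 2 mm. A picture is of the moment at which its call begins. get_calibration takes no time and is no camera call.
- env.job_done(): hands the job in; it is judged then, once.
The state is a dict: "t": time; "joints": joint angles; "qvel": joint speeds; "tau": joint torques, N m; "eef_pos": TCP position; "tcp_rot": TCP orientation; "ft_force": force on the tool from outside, world axes, zero at the start; "moment": the same for the moment, N m; "opening": opening from 0.0 (shut) to 1.0 (fully open); "grip_force": force on a finger pad.
Only numpy, scipy, OpenCV 4.12 (cv2) and the standard library are available. Lean on these libraries where they do the work, as an engineer would, in place of code of your own. Each camera call takes 0.05 s, during which the arm holds its last target. There are 200 camera calls.

## Working session

There is one attempt and no reset: what is moved stays moved. The work goes in short steps, Python scripts to look and compute and a tool call to move; the robot and the scene stay as the last step left them, time stands still between calls to the robot, and variables do not carry over. Pictures are saved under pics/ and viewed, at most 10 in all, crops included, and the job is handed in when it is done.

Besides the shell and the picture viewer there is one more tool, called after "Request:" by a JSON object that holds its "api" and its "payload". step_arm: Moves the arm, as the interface text tells. Its arguments: {"type":"object","properties":{"plan":{"type":"array"}},"required":["plan"]}

```bash
mkdir -p pics
cat > h.py <<'E'
import numpy as np,cv2
from cell import env
def ray(cam,u,v,z):
    c=env.get_calibration(cam);K=np.array(c["K"]);E=np.array(c["extrinsics"])
    d=np.linalg.solve(K,[u,v,1.]);d=E[:3,:3].T@(d*[1,-1,-1]);o=-E[:3,:3].T@E[:3,3]
    return o+d*(z-o[2])/d[2]
def proj(cam,p):
    c=env.get_calibration(cam);K=np.array(c["K"]);E=np.array(c["extrinsics"])
    q=(E[:3,:3]@np.array(p,float)+E[:3,3])*[1,-1,-1];q=K@q;return (q[:2]/q[2]).round(1)
E
python3 - <<'E'
from h import *
for n in("top","side"):
    cv2.imwrite(f"pics/{n}0.png",env.read_camera(n));print(n,{k:np.round(v,2).tolist() if k in("K","extrinsics") else v for k,v in env.get_calibration(n).items()})
print(env.state())
E
```

```text
top {'K': [[478.13, 0.0, 321.26], [0.0, 478.13, 241.66], [0.0, 0.0, 1.0]], 'extrinsics': [[-0.01, -1.0, -0.03, 65.7], [0.98, -0.02, 0.17, -552.47], [-0.17, -0.03, 0.98, -800.37], [0.0, 0.0, 0.0, 1.0]]}
side {'K': [[622.78, 0.0, 309.41], [0.0, 622.78, 231.92], [0.0, 0.0, 1.0]], 'extrinsics': [[1.0, -0.1, 0.01, -564.39], [0.06, 0.69, 0.72, -162.77], [-0.08, -0.71, 0.7, -913.72], [0.0, 0.0, 0.0, 1.0]]}
{'t': 0.1, 'joints': array([-1.32658219e+00,  4.91484209e-01,  1.55936653e+00, -3.88399680e-05,
        1.09170304e+00, -1.05565773e-01]), 'qvel': array([-0.00098054, -0.00336433, -0.00106507,  0.00122688,  0.00028711,
       -0.00253687]), 'tau': array([ 2.19583206e-03, -6.13621902e+01, -2.58605164e+01,  6.93593966e-02,
        4.69592772e-02, -6.35574452e-05]), 'eef_pos': array([ 214.16442622, -586.9422628 ,  214.13711643]), 'tcp_rot': array([-3.14063324e+00, -6.70159960e-05,  3.49797800e-01]), 'ft_force': array([ 1.3717553 , -0.02399328,  0.24326876]), 'moment': array([ 0.01519288, -0.01821376,  0.00854357]), 'grip_force': 0.0, 'opening': 1.0014219458109677}
```

View pics/top0.png

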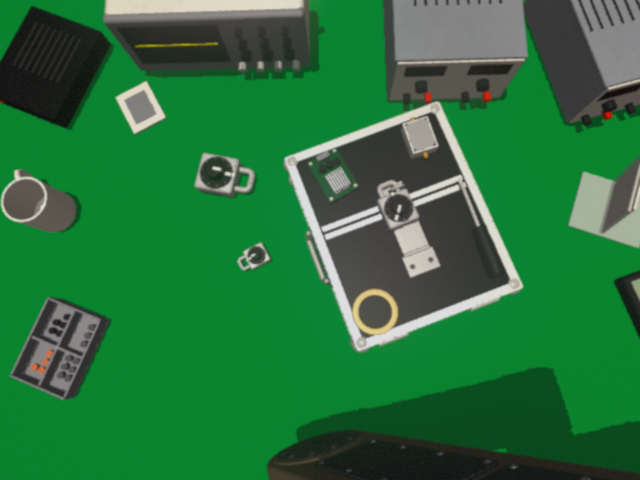

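View pics/side0.png

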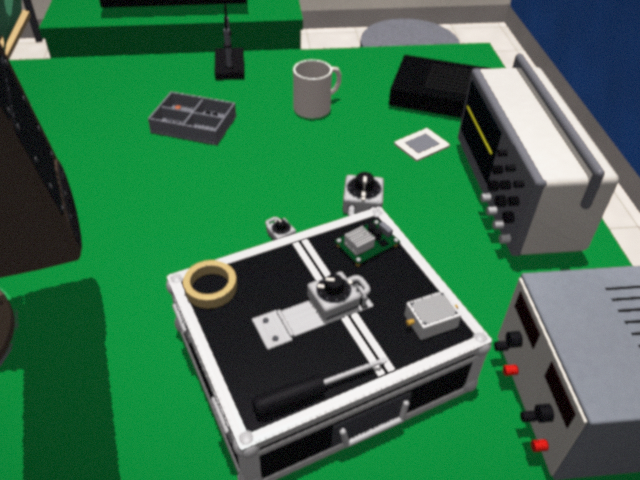

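Lock candidates in the top view are the large one at (218,173), the small one at (255,256), and the middle-sized one on the hasp strap at (398,207). By the description I choose the one on the strap. Next is a close crop of it from both cameras.

Run:
```python
from h import *
a=cv2.imread("pics/top0.png")[165:245,358:438];b=cv2.imread("pics/side0.png")[255:335,300:380]
cv2.imwrite("pics/crop0.png",np.hstack([cv2.resize(x,(400,400),interpolation=cv2.INTER_CUBIC) for x in(a,b)]))
# corners of case for yaw, lid z=110
for p in[(291,161),(435,107),(516,286),(361,344)]:print(p,ray("top",*p,110).round(1))
print(ray("top",398,208,146),ray("top",405,228,112.5),ray("top",421,262,112.5))
```

```text
(291, 161) [683. 107. 110.]
(435, 107) [ 774.9 -141.5  110. ]
(516, 286) [ 465.5 -254.5  110. ]
(361, 344) [376.8  -4.7 110. ]
[588.3796559 -66.5869543 146.       ] [562.71531185 -81.21317656 112.5       ] [ 506.07280609 -104.73875751  112.5       ]
```

View pics/crop0.png

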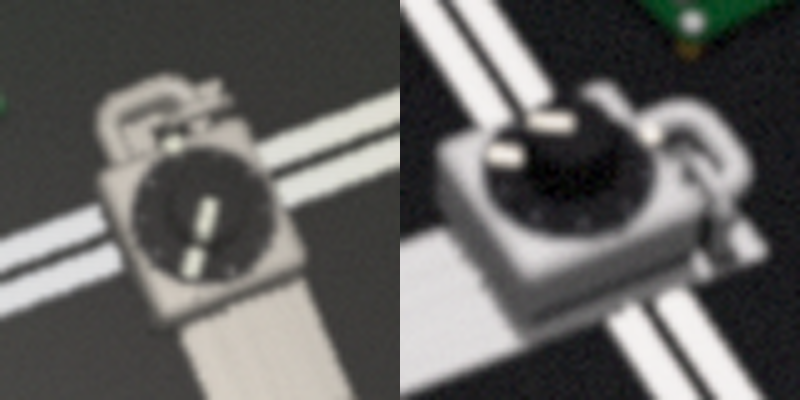

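Confirmed: the crop shows the lock on the strap, with the dial centre at about (399.6,207.6) px, the index tooth at (392.4,194) and the pointer on the disc at (396.4,217.6).

Run:
```python
from h import *
T=lambda x,y,z:ray("top",358+(x+.5)/5-.5,165+(y+.5)/5-.5,z)
S=lambda x,y,z:ray("side",300+(x+.5)/5-.5,255+(y+.5)/5-.5,z)
c=T(208,213,141.5);t=T(172,145,140);p=T(192,263,142.5);k=T(208,203,157)
print("top c,t,p,k",c,t,p,k)
f=lambda v:np.degrees(np.arctan2(v[1],v[0]))
cr=[T(100,180,138.5),T(245,122,138.5),T(305,265,138.5),T(165,325,138.5)]
print("corners",np.round(cr,1),"mean",np.mean(cr,0), [f(cr[i]-cr[j]) for i,j in((0,3),(1,2),(0,1),(3,2))])
print("tooth",f(t-c),"ptr",f(p-c),"rel",f(p-c)-f(t-c))
c2=S(572,168,141.5);t2=S(652,132,140);p2=S(505,155,142.5)
print("side c,t,p",c2,t2,p2,f(t2-c2),f(p2-c2))
```

```text
top c,t,p,k [590.77275798 -69.13831261 141.5       ] [613.81955174 -58.69172969 140.        ] [574.30403259 -63.33080802 142.5       ] [590.11113388 -67.15774725 157.        ]
corners [[603.1 -35.4 138.5]
 [621.4 -82.6 138.5]
 [573.9 -99.6 138.5]
 [555.2 -54.6 138.5]] mean [588.40800967 -68.0418174  138.5       ] [np.float64(21.788886833366348), np.float64(19.767571925701574), np.float64(111.3141904153701), np.float64(112.58526980185388)]
tooth 24.383696499214324 ptr 160.5753940109688 rel 136.19169751175448
side c,t,p [695.26222179 -77.77220294 141.5       ] [719.72160142 -66.0226823  140.        ] [678.36213674 -72.64678011 142.5       ] 25.658172992770037 163.12860736258799
```

Request:
{"api": "step_arm", "payload": {"plan": [[[531,-358,0,-144,1],[531,-358,0,-144,1],[531,-358,0,-144,1],[531,-358,0,-144,1],[531,-358,0,-144,1],[531,-358,0,-144,1],[531,-358,0,-144,1],[531,-358,0,-144,1]]]}}

```text
t: 0.77
eef_pos: [410.7, -315.5, 214.6]
tcp_rot: [-3.141, -0.0, 1.356]
ft_force: [2.2, -0.7, -0.2]
opening: 1.0
grip_force: 0.0
```

```bash
cat >> h.py <<'E'
def row(x,y,z,yawdeg):
    s=env.state();p=s["eef_pos"];r=s["tcp_rot"];a=r[2];d=np.array([x,y,z])-p
    t=(np.degrees(a)-yawdeg+180)%360-180
    print("t",round(s["t"],2),"pos",p.round(1),"yaw",round(np.degrees(a),1),"q",s["joints"].round(2),"F",s["ft_force"].round(1),"open",round(s["opening"],3),s["grip_force"])
    print("ROW",[round(d@v,1) for v in([np.cos(a),np.sin(a),0],[np.sin(a),-np.cos(a),0],[0,0,-1])]+[round(t,1)])
E
python3 - <<'E'
from h import *
S=lambda x,y,z:ray("side",300+(x-400+.5)/5-.5,255+(y+.5)/5-.5,z)
f=lambda v:np.degrees(np.arctan2(v[1],v[0]))
c2=S(572,168,141.5);t2=S(652,132,140);p2=S(505,155,142.5)
print("side c,t,p",c2,t2,p2,f(t2-c2),f(p2-c2))
row(590,-69,190,164)
E
```

```text
side c,t,p [590.83271375 -68.56613209 141.5       ] [613.78299471 -56.71168353 140.        ] [573.76428554 -63.43582051 142.5       ] 27.31759204760086 163.2706318413449
t 0.77 pos [ 410.7 -315.5  214.6] yaw 77.7 q [-0.78  0.34  1.82 -0.    0.98 -0.57] F [ 2.2 -0.7 -0.2] open 1.0 0.0
ROW [np.float64(279.1), np.float64(122.6), np.float64(24.6), np.float64(-86.3)]
```

Request:
{"api": "step_arm", "payload": {"plan": [[[279,123,20,-86,1],[279,123,20,-86,1],[279,123,20,-86,1],[279,123,20,-86,1],[279,123,20,-86,1],[279,123,20,-86,1],[279,123,20,-86,1],[279,123,20,-86,1]]]}}

```text
t: 1.43
eef_pos: [593.2, -68.0, 193.9]
tcp_rot: [3.141, -0.0, 2.359]
ft_force: [-0.2, 0.2, 0.1]
opening: 0.999
grip_force: 0.0
```

```bash
python3 -c "
from h import *
row(590.5,-69,190,165)"
```

```text
t 1.43 pos [593.2 -68.  193.9] yaw 135.1 q [-0.23  0.47  1.65  0.    1.02 -1.01] F [-0.2  0.2  0.1] open 0.999 0.0
ROW [np.float64(1.2), np.float64(-2.6), np.float64(3.9), np.float64(-29.9)]
```

Request:
{"api": "step_arm", "payload": {"plan": [[[1,-2.6,4,-30,0],[1,-2.6,4,-30,0],[1,-2.6,4,-30,0],[1,-2.6,4,-30,0],[1,-2.6,4,-30,0],[1,-2.6,4,-30,0],[1,-2.6,4,-30,0],[1,-2.6,4,-30,0]]]}}

```text
t: 2.1
eef_pos: [588.6, -73.3, 190.6]
tcp_rot: [-3.142, -0.0, 2.87]
ft_force: [0.9, 0.5, 0.5]
opening: 0.519
grip_force: 0.0
```

```bash
python3 -c "
from h import *
row(590.5,-69,145,165)
a=env.read_camera('top')[165:245,358:438];b=env.read_camera('side')[225:325,290:390]
cv2.imwrite('pics/c1.png',np.hstack([cv2.resize(x,(400,400),interpolation=cv2.INTER_CUBIC) for x in(a,b)]))"
```

```text
t 2.1 pos [588.6 -73.3 190.6] yaw 164.5 q [-0.24  0.47  1.67 -0.    1.   -1.53] F [0.9 0.5 0.5] open 0.519 0.0
ROW [np.float64(-0.7), np.float64(4.7), np.float64(45.6), np.float64(-0.5)]
```

View pics/c1.png

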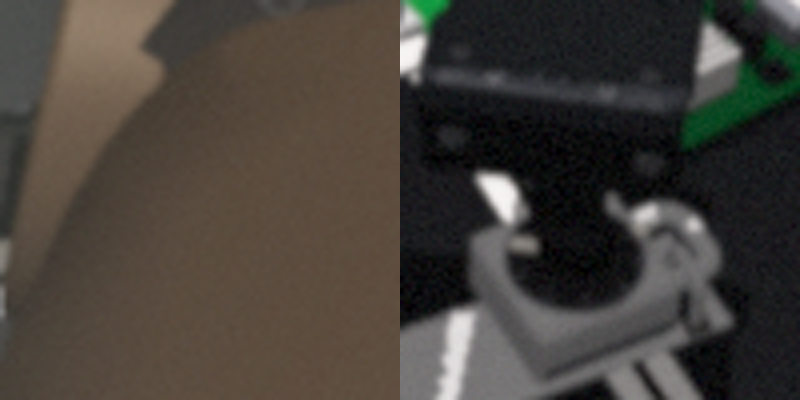

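The top view is blocked by the arm. The side view shows the lock unmoved, with its pointer at about (525,243) in the crop and the gripper above it. I'll correct sideways and go down.

Request:
{"api": "step_arm", "payload": {"plan": [[[-0.7,4.7,0,-1,-0.1],[-0.7,4.7,0,-1,-0.1],[-0.7,4.7,15,-1,-0.1],[-0.7,4.7,30,-1,-0.1],[-0.7,4.7,40,-1,-0.1],[-0.7,4.7,45,-1,-0.1],[-0.7,4.7,45,-1,-0.1],[-0.7,4.7,45,-1,-0.1]]]}}

```text
t: 2.87
eef_pos: [590.7, -68.9, 145.8]
tcp_rot: [-3.142, 0.0, 2.891]
ft_force: [-0.1, -0.0, 0.8]
opening: 0.45
grip_force: 0.0
```

```bash
python3 -c "
from h import *
row(590.5,-69,145,165)"
```

```text
t 2.87 pos [590.7 -68.9 145.8] yaw 165.6 q [-0.23  0.52  1.71 -0.    0.91 -1.55] F [-0.1 -0.   0.8] open 0.45 0.0
ROW [np.float64(0.2), np.float64(-0.2), np.float64(0.8), np.float64(0.6)]
```

Close on the knob.

Request:
{"api": "step_arm", "payload": {"plan": [[[0,0,1,0,-0.4],[0,0,1,0,-0.7],[0,0,1,0,-1],[0,0,1,0,-1],[0,0,1,0,-1],[0,0,1,0,-1]]]}}

```text
t: 3.37
eef_pos: [590.7, -68.9, 145.0]
tcp_rot: [3.142, 0.001, 2.891]
ft_force: [0.0, 0.7, 3.0]
opening: 0.244
grip_force: 30.0
```

```bash
python3 -c "
from h import *
row(590.5,-69,145,165)
print(env.state()['moment'])"
```

```text
t 3.37 pos [590.7 -68.9 145. ] yaw 165.6 q [-0.23  0.52  1.71  0.    0.9  -1.55] F [0.  0.7 3. ] open 0.244 30.001558363437653
ROW [np.float64(0.2), np.float64(-0.2), np.float64(0.0), np.float64(0.6)]
[ 0.28041847 -0.10424719 -0.01505887]
```

Request:
{"api": "step_arm", "payload": {"plan": [[[0,0,0,7,-1],[0,0,0,14,-1],[0,0,0,21,-1],[0,0,0,28,-1],[0,0,0,35,-1],[0,0,0,42,-1],[0,0,0,48,-1],[0,0,0,48,-1]]]}}

```text
t: 4.03
eef_pos: [590.5, -69.2, 145.0]
tcp_rot: [-3.141, 0.001, 2.049]
ft_force: [-2.4, -2.1, 5.0]
opening: 0.242
grip_force: 30.0
```

Request:
{"api": "step_arm", "payload": {"plan": [[[0,0,0,7,-1],[0,0,0,14,-1],[0,0,0,21,-1],[0,0,0,28,-1],[0,0,0,35,-1],[0,0,0,42,-1],[0,0,0,48,-1],[0,0,0,48,-1]]]}}

```text
t: 4.7
eef_pos: [590.0, -69.1, 145.0]
tcp_rot: [-3.141, 0.001, 1.213]
ft_force: [-4.9, -0.4, 8.4]
opening: 0.246
grip_force: 30.0
```

Request:
{"api": "step_arm", "payload": {"plan": [[[0,0,0,7,-1],[0,0,0,14,-1],[0,0,0,21,-1],[0,0,0,28,-1],[0,0,0,35,-1],[0,0,0,42,-1],[0,0,0,48,-1],[0,0,0,48,-1]]]}}

```text
t: 5.37
eef_pos: [590.1, -68.8, 145.0]
tcp_rot: [-3.141, 0.001, 0.375]
ft_force: [-3.4, 0.1, 5.9]
opening: 0.242
grip_force: 30.0
```

```bash
python3 -c "
from h import *
row(590.5,-69,145,22)
print(env.state()['moment'])
b=env.read_camera('side')[225:325,290:390]
cv2.imwrite('pics/c2.png',cv2.resize(b,(500,500),interpolation=cv2.INTER_CUBIC))"
```

```text
t 5.37 pos [590.1 -68.8 145. ] yaw 21.5 q [-0.23  0.52  1.71 -0.    0.91  0.97] F [-3.4  0.1  5.9] open 0.242 30.002508759498596
ROW [np.float64(0.3), np.float64(0.4), np.float64(0.0), np.float64(-0.5)]
[ 0.11973792  0.55188719 -0.08683301]
```

View pics/c2.png

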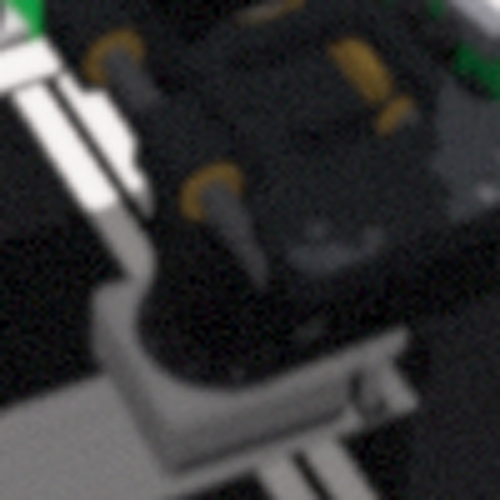

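The gripper hides the pointer. I'll release and rise so the dial settles, then look.

Request:
{"api": "step_arm", "payload": {"plan": [[[0,0,0,0,-0.1],[0,0,0,0,-0.1],[0,0,0,0,0.2],[0,0,-20,0,0.4],[0,0,-60,0,0.4],[0,0,-100,0,0.4],[0,0,-100,0,0.4],[0,0,-100,0,0.4]]]}}

```text
t: 6.08
eef_pos: [591.2, -69.0, 246.6]
tcp_rot: [3.139, -0.003, 0.379]
ft_force: [-0.3, 0.2, -1.4]
opening: 0.692
grip_force: 0.0
```

```bash
python3 -c "
from h import *
row(590.5,-69,145,22)
a=env.read_camera('top')[165:245,358:438];b=env.read_camera('side')[235:335,290:390]
cv2.imwrite('pics/c3.png',np.hstack([cv2.resize(x,(400,400),interpolation=cv2.INTER_CUBIC) for x in(a,b)]))"
```

```text
t 6.08 pos [591.2 -69.  246.6] yaw 21.7 q [-0.23  0.42  1.6  -0.    1.12  0.96] F [-0.3  0.2 -1.4] open 0.692 0.0
ROW [np.float64(-0.7), np.float64(-0.3), np.float64(101.6), np.float64(-0.3)]
```

View pics/c3.png

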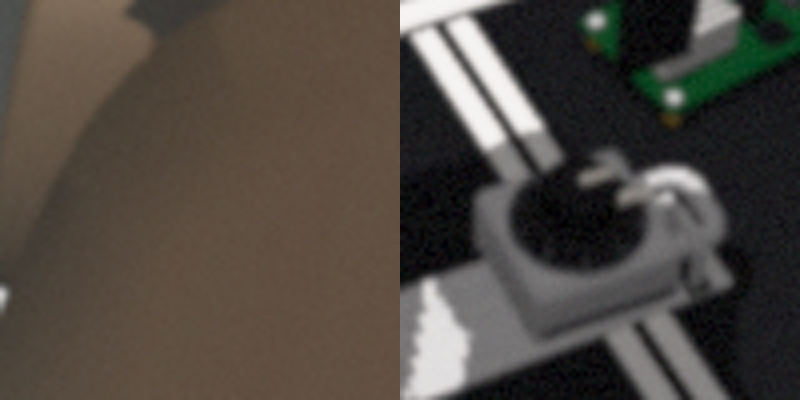

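The pointer (635,192 in the crop) now lies next to the tooth at the shackle end, and the line on the knob runs towards it. I'll check the angle with numbers.

```bash
python3 -c "
from h import *
S=lambda x,y,z:ray('side',290+(x-400+.5)/4-.5,235+(y+.5)/4-.5,z)
f=lambda v:np.degrees(np.arctan2(v[1],v[0]))
c=S(580,214,141.5);p=S(633,194,142.5);print(c,p,f(p-c),np.hypot(*(p-c)[:2]))
a=S(580,182,157.3);b=S(612,172,157.3);print(a,b,f(b-a))
x=[S(478,195,138.5),S(538,325,138.5)];print(x,f(x[0]-x[1]))
"
```

```text
[591.66326633 -68.5100769  141.5       ] [609.98856555 -62.3155817  142.5       ] 18.676779925806954 19.343948986682577
[591.0072877  -68.50405562 157.3       ] [601.8804776  -65.13867067 157.3       ] 17.197934296826322
[array([559.57502427, -54.80684774, 138.5       ]), array([ 573.05204885, -110.3915078 ,  138.5       ])] 103.62889863770039
```

Pointer direction is 17–19°, body yaw is about 20°, and notches are 36° apart, so it's in the opening notch. Next I go down and grip the body.

Request:
{"api": "step_arm", "payload": {"plan": [[[-1,0,40,1,0.5],[-1,0,80,1,0.5],[-1,0,105,1,0.5],[-1,0,122,1,0.5],[-1,0,130,1,0.5],[-1,0,130,1,0.5],[-1,0,130,1,0.5]]]}}

```text
t: 6.77
eef_pos: [589.4, -69.3, 114.0]
tcp_rot: [-3.141, 0.001, 0.36]
ft_force: [-0.1, -0.4, -0.0]
opening: 0.748
grip_force: 0.0
```

```bash
python3 -c "
from h import *
row(591,-68.7,114.5,20.5)"
```

```text
t 6.77 pos [589.4 -69.3 114. ] yaw 20.6 q [-0.23  0.56  1.74 -0.    0.84  0.98] F [-0.1 -0.4 -0. ] open 0.748 0.0
ROW [np.float64(1.7), np.float64(0.0), np.float64(-0.5), np.float64(0.1)]
```

Request:
{"api": "step_arm", "payload": {"plan": [[[1.5,0,0,0,0.2],[1.5,0,0,0,-0.2],[1.5,0,0,0,-1],[1.5,0,0,0,-1],[1.5,0,0,0,-1],[1.5,0,0,0,-1],[1.5,0,-1.5,0,-1],[1.5,0,-1.5,0,-1]]]}}

```text
t: 7.43
eef_pos: [590.8, -68.7, 116.0]
tcp_rot: [-3.141, 0.001, 0.36]
ft_force: [-0.1, -0.6, -4.0]
opening: 0.55
grip_force: 29.7
```

Request:
{"api": "step_arm", "payload": {"plan": [[[-2,0,0,0,-1],[-4,0,0,0,-1],[-6,0,0,0,-1],[-8,0,0,0,-1],[-10,0,0,0,-1],[-12,0,0,0,-1],[-14,0,0,0,-1],[-14,0,0,0,-1]]]}}

```text
t: 8.1
eef_pos: [577.5, -73.7, 116.1]
tcp_rot: [-3.141, 0.0, 0.36]
ft_force: [0.3, 2.0, -4.3]
opening: 0.546
grip_force: 29.6
```

```bash
python3 -c "
from h import *
row(591,-68.7,114.5,20.5)"
```

```text
t 8.1 pos [577.5 -73.7 116.1] yaw 20.6 q [-0.24  0.55  1.77 -0.    0.83  0.97] F [ 0.3  2.  -4.3] open 0.546 29.620405733585358
ROW [np.float64(14.4), np.float64(0.1), np.float64(1.6), np.float64(0.1)]
```

Request:
{"api": "step_arm", "payload": {"plan": [[[-1.5,0,0,0,-1],[-3,0,0,0,-1],[-4.5,0,0,0,-1],[-6,0,0,0,-1],[-7.5,0,0,0,-1],[-9,0,0,0,-1],[-9,0,0,0,-1]]]}}

```text
t: 8.68
eef_pos: [569.1, -76.8, 116.1]
tcp_rot: [-3.141, 0.0, 0.36]
ft_force: [1.1, 3.7, -4.7]
opening: 0.548
grip_force: 29.6
```

Request:
{"api": "step_arm", "payload": {"plan": [[[-1,0,0,0,-1],[-2,0,0,0,-1],[-3,0,0,0,-1],[-3,0,0,0,-1]]]}}

```text
t: 9.02
eef_pos: [566.4, -77.9, 116.1]
tcp_rot: [-3.141, 0.0, 0.36]
ft_force: [0.6, 5.0, -4.8]
opening: 0.548
grip_force: 29.5
```

```bash
python3 -c "
from h import *
row(591,-68.7,114.5,20.5)
b=env.read_camera('side')[215:335,290:410]
cv2.imwrite('pics/c4.png',cv2.resize(b,(600,600),interpolation=cv2.INTER_CUBIC))"
```

```text
t 9.02 pos [566.4 -77.9 116.1] yaw 20.6 q [-0.25  0.53  1.79 -0.    0.81  0.96] F [ 0.6  5.  -4.8] open 0.548 29.510305523872375
ROW [np.float64(26.3), np.float64(0.1), np.float64(1.6), np.float64(0.1)]
```

View pics/c4.png

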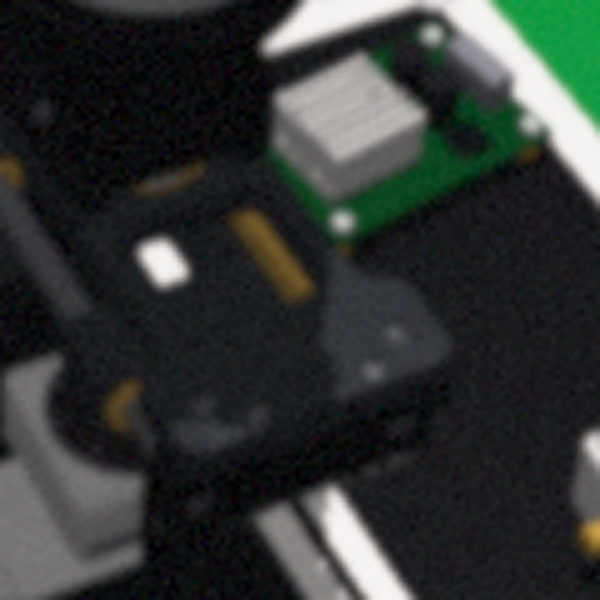

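The lock body (left, about (100,450)) follows the gripper, and the force shows the shackle sliding at about 2.3 N. I'll keep pulling to the end stop.

Request:
{"api": "step_arm", "payload": {"plan": [[[-1,0,0,0,-1],[-2,0,0,0,-1],[-3,0,0,0,-1],[-3,0,0,0,-1]]]}}

```text
t: 9.4
eef_pos: [565.2, -79.4, 116.4]
tcp_rot: [3.14, -0.003, 0.36]
ft_force: [6.8, 3.5, -6.8]
opening: 0.545
grip_force: 29.9
```

Request:
{"api": "step_arm", "payload": {"plan": [[[-1,0,0,0,-1],[-2,0,0,0,-1],[-2,0,0,0,-1]]]}}

```text
t: 9.65
eef_pos: [564.7, -80.2, 116.7]
tcp_rot: [3.138, -0.006, 0.359]
ft_force: [13.3, 4.6, -9.5]
opening: 0.541
grip_force: 30.0
```

End stop reached: the force rose at about 27.5 mm of pull (8 mm of free play plus 20 mm of shackle). Going forward 26 mm from the stop puts the front face about 7.5 mm short of the staple.

Request:
{"api": "step_arm", "payload": {"plan": [[[4,0,0,0,-1],[8,0,0,0,-1],[12,0,0,0,-1],[16,0,0,0,-1],[20,0,0,0,-1],[24,0,0,0,-1],[27,0,0,0,-1],[27,0,0,0,-1]]]}}

```text
t: 10.32
eef_pos: [587.8, -70.0, 116.1]
tcp_rot: [3.141, -0.0, 0.36]
ft_force: [-1.9, -0.0, -3.7]
opening: 0.545
grip_force: 30.0
```

Request:
{"api": "step_arm", "payload": {"plan": [[[1,0,0,0,-1],[2.5,0,0,0,-1],[2.5,0,0,0,-1]]]}}

```text
t: 10.57
eef_pos: [589.7, -69.2, 116.1]
tcp_rot: [3.141, -0.0, 0.36]
ft_force: [-0.3, -0.0, -4.1]
opening: 0.545
grip_force: 30.0
```

```bash
python3 -c "
from h import *
row(591,-68.7,114.5,20.5)
b=env.read_camera('side')[215:335,290:410]
cv2.imwrite('pics/c5.png',cv2.resize(b,(600,600),interpolation=cv2.INTER_CUBIC))"
```

```text
t 10.57 pos [589.7 -69.2 116.1] yaw 20.6 q [-0.23  0.56  1.74 -0.    0.84  0.98] F [-0.3 -0.  -4.1] open 0.545 29.99365657567978
ROW [np.float64(1.4), np.float64(-0.1), np.float64(1.6), np.float64(0.1)]
```

View pics/c5.png

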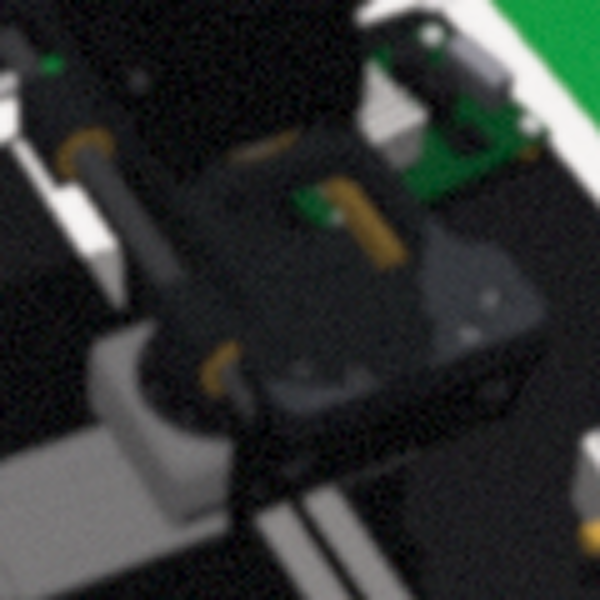

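The lock is back near its start position, no force acts on it beyond its 4 N weight, and the gripper hides the shackle. I'll lift gently and watch the force.

Request:
{"api": "step_arm", "payload": {"plan": [[[0,0,-1,0,-1],[0,0,-2,0,-1],[0,0,-3,0,-1],[0,0,-3,0,-1]]]}}

```text
t: 10.95
eef_pos: [589.7, -69.3, 119.4]
tcp_rot: [3.141, -0.0, 0.36]
ft_force: [0.7, 0.8, -3.0]
opening: 0.546
grip_force: 30.0
```

Request:
{"api": "step_arm", "payload": {"plan": [[[0,0,-2,0,-1],[0,0,-4,0,-1],[0,0,-6,0,-1],[0,0,-7,0,-1],[0,0,-7,0,-1]]]}}

```text
t: 11.37
eef_pos: [589.7, -69.3, 126.5]
tcp_rot: [3.141, -0.0, 0.36]
ft_force: [-0.4, 0.0, -4.2]
opening: 0.543
grip_force: 30.0
```

Lifts freely. Up about 135 mm.

Request:
{"api": "step_arm", "payload": {"plan": [[[0,0,-12,0,-1],[0,0,-30,0,-1],[0,0,-55,0,-1],[0,0,-80,0,-1],[0,0,-105,0,-1],[0,0,-125,0,-1],[0,0,-135,0,-1],[0,0,-135,0,-1]]]}}

```text
t: 12.03
eef_pos: [590.2, -69.4, 263.1]
tcp_rot: [3.14, -0.003, 0.36]
ft_force: [0.4, 0.0, -3.7]
opening: 0.541
grip_force: 30.0
```

Request:
{"api": "step_arm", "payload": {"plan": [[[0,0,0,0,-1],[0,0,0,0,-1],[0,0,0,0,-1],[0,0,0,0,-1]]]}}

```text
t: 12.37
eef_pos: [589.3, -69.2, 259.9]
tcp_rot: [-3.141, 0.002, 0.36]
ft_force: [-0.5, -0.4, -4.8]
opening: 0.545
grip_force: 30.0
```

```bash
python3 -c "
from h import *
row(591,-68.7,261,20.5)
b=env.read_camera('side')[130:330,250:450]
cv2.imwrite('pics/c6.png',cv2.resize(b,(600,600),interpolation=cv2.INTER_CUBIC))"
```

```text
t 12.37 pos [589.3 -69.2 259.9] yaw 20.6 q [-0.23  0.4   1.58 -0.    1.16  0.98] F [-0.5 -0.4 -4.8] open 0.545 29.993516206741333
ROW [np.float64(1.7), np.float64(0.1), np.float64(-1.1), np.float64(0.1)]
```

View pics/c6.png

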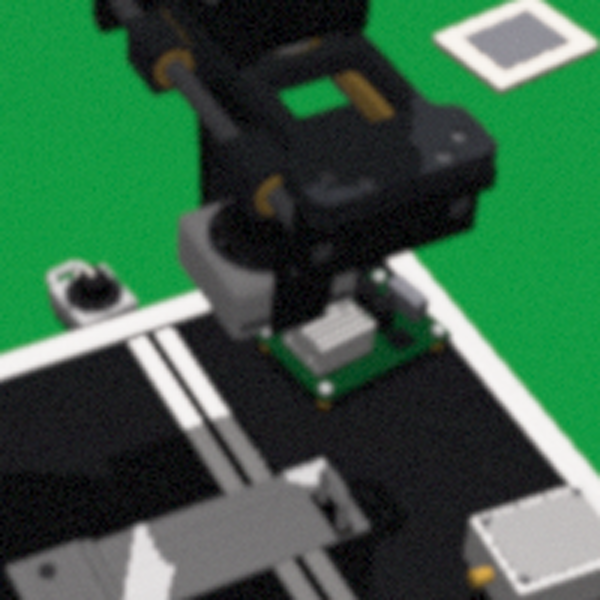

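The picture shows the lock held level at about (225,265), well above the lid and off the staple, which is at (325,490). The board and the module haven't moved. I'll hand in.

```bash
python3 -c "
from h import *
print(env.job_done())"
```

```text
the job is handed in; nothing more can be done
None
```

I turned the dial to the opening notch, pulled the shackle open to its stop and lifted the lock off the staple. I handed the job in at about 12.4 s with the lock held level, its centre about 16 cm above the lid. The hand-in gave no verdict, and the gripper hid the shackle in the last picture, so that it is still open is inferred from the forces and from the lock lifting off freely.

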